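Screw the elbow hose fitting into the clamped manifold port and line it up

ROBOT

A 6-joint arm with a two-finger parallel gripper is mounted at the origin on the work surface. World frame = base frame: x ahead of the robot, y to its left, z up, the work surface at z = 0. Lengths are in m, angles in rad, forces in N, time in s.
With the tool pointing down it reaches from about 0.25 to 0.775 m from the base axis. Payload 4 kg.
Tool frame: the origin (TCP) lies at the centre of the arm's flange, where the gripper is bolted on; the fingertips stand 199 mm ahead of it and the grasp point (between the pads) lies 180 mm ahead of it; z points along the fingers, y is the line along which they close (so a half turn about z gives the same grasp; the last joint's range is limited). The gripper opens to 94 mm and grips with 3 to 60 N. Pads are 16 mm wide; open, the fingers measure 119 mm over their backs; the gripper's body (75 mm by 177 mm) begins 78 mm behind the grasp point.
Start: joints at [-1.301, 0.087, 1.371, -0, 1.684, -0.103], TCP at [0.2, -0.512, 0.405] pointing down, gripper open.
Joint ranges: [-3.1, 3.1], [-0.76, 2.03], [0.27, 2.55], [-1.08, 4.22], [0.17, 2.65], [-2.57, 2.57]. Speed limits (rad/s): [2.79, 2.79, 3.14, 3.14, 3.14, 3.14].

INTERFACE

Orientations are given as [roll, pitch, yaw] about the fixed x, y, z axes, in that order (R = Rz(yaw) Ry(pitch) Rx(roll)).
In Python, from bench import robot, eyes, models gives the robot as it stands.
- The arm moves only by the tool step_arm, never from a script. Its argument "commands" is a list that holds one entry, the list of rows, each a list of 7 numbers: the shift along the tool's x, y, z in mm, then the turn, a rotation vector about the tool's x, y, z in rad, then the finger opening in mm, from 0 to 94. In form: [[[tx, ty, tz, wx, wy, wz, gripper], ...]]. A call has 1 to 20 rows; each row shifts and turns the commanded pose from where the row before left it, along the tool's axes as they then stand; what a row does not reach is not made up. A row lasts 1/8 s, in which the tool goes at most 62.5 mm and 10.7 degrees, less where a joint would pass 70% of its speed; a pose out of reach is approached as far as the arm can. A call is refused whole if a number of a shift passes 62.5 or a number of a turn 0.188, either way. A call with a gripper value outside its range is refused whole. The fingers move at their own pace and stop on an object; the grip force is fixed at half the most. Time passes only in rows, so rows that do not move let the fingers close. It gives the time, the measured TCP pose, the force, the opening and the grip force at its end, in the units of the state.
- robot.get_obs(): the state, without advancing time (a new reading comes with each control period).
- eyes.snapshot(name): name is "scene" or "top"; returns a dict with "color" (384x512x3 uint8, red, green, blue), "camera_matrix" (3x3 intrinsics, pixels), "eye" and "rotation" of the camera in the world. Camera axes: x right, y up, looking along -z (the intrinsics and any distortion apply to the point x, -y, -z); pixel columns grow to the right and rows downward; lengths in m; the calibration is good to about 2 mm. A picture is of the moment at which its call begins. There is no depth.
- robot.close_job(): hands the job in; it is judged then, once.
Trained networks look in a picture, given as the dict that the camera call returned (one of the last four; its "shot" number tells which), for a name from the list of things; names that differ only in an ending like _2 or _b are one class to them, and where a whole thing is asked for, a point or a joint stands for the part that bears it (a point fixed in the world has none). Each returns a list of dicts, best first, with "confidence" (0 to 1); they miss things now and then, are a little off and sometimes report something else, mostly with a low value. They report only what shows in the picture. A call takes as long as a camera call. They do not tell look-alikes from the thing itself.
- models.masks_of(picture, query): "mask" (384x512 bool, what is visible of it) and "xy" ([column, row] in pixels, amid what is visible of it).
- models.tip_of(picture, query): "xy" ([column, row] in pixels: a listed point, or the origin of a listed thing).
The state is a dict: "time": time; "joint_positions": joint angles; "qvel": joint speeds; "joint_torque": joint torques, N m; "tool_pos": TCP position; "ee_rot": TCP orientation; "wrist_force": force on the tool from outside, world axes, zero at the start; "wrist_torque": the same for the moment, N m; "width": finger opening in m; "finger_force": force on a finger pad.
Only numpy, scipy, OpenCV 4.12 (cv2) and the standard library are available. Lean on these libraries where they do the work, as an engineer would, in place of code of your own. Each camera call takes 0.05 s, during which the arm holds its last target. There are 200 camera calls.

TASK

Take the steel elbow hose fitting out of the white rack and seat it fully in the round port of the metal block held in the bench vice; its key only goes in where the slot of the port's ring is. Then screw it in clockwise; its taper thread grows tighter as it goes. Stop when its barbed outlet points straight along the black line on the block, not well past it, and let go, leaving the straight fitting in the rack.

Things in the scene. Friction and masses are not known exactly. Their poses are not given: they have to be found in the camera images.
- elbow_center (a point): Centre of the elbow fitting's steel body, the grip point; loose, about 160 g. The body is 26 x 26 mm and reaches 19 mm up and down from here; below it is a round flange, 44 mm across, 5 mm thick, its underside 24 mm below this point. z up, x along the outlet. Grip the flat sides at +y and -y. It starts upright in a place of the rack, outlet within 35 degrees of straight away from the robot.
- elbow_outlet (a point): End of the elbow's outlet, a level hose barb 17 mm thick that leaves the body's +x side; 58 mm from the fitting's vertical axis, 2 mm above elbow_center. Axes as elbow_center.
- elbow_spigot (a point): Centre of the lower end of the elbow's spigot, 44 mm below elbow_center: round, 20 mm in diameter, 20 mm long below the flange, tip bevelled 3 mm. On its +x side, right under the outlet, a key (rib) 7 mm wide reaches 18.5 mm from the axis; it runs from the flange 14 mm down. Axes as elbow_center.
- straight_center (a point): Centre of the other fitting's body, in the rack's other place 90 mm from the elbow: same steel body, flange and key, but its hose barb is short and points straight up (top 35 mm above this point). Not to be used.
- rack: White plastic block, fixed, 90 (x) x 190 (y) x 30 mm, with two rectangular through holes at y = -45 and +45 mm in which the fittings stand, flanges on its top, outlet of the elbow along its x. Origin at the centre of its underside.
- socket (a point): Centre of the top face of the port's steel ring, 66 mm above the table at ring angle 0; z up, x from the axis to the slot. The ring is a 12-sided nut 49 mm across, 26 mm deep, with a through bore of 22.4 mm and one slot for the key, 9 mm wide, cut from bore to outside over the full depth. Seated, the flange rests on this face with elbow_center 24 mm above this point.
- ring (a joint): Ring angle, rad, growing clockwise seen from above; starts at 0 to 0.4. The ring turns with the seated fitting and sinks 2 mm per rad like a thread. A taper thread, it binds more and more: the torque to turn it is 0.09 N m at angle 0 and rises by 0.05 N m per rad (0.16 at the line). It stays where it is left and has no stop near the line. At 1.35 the slot points along the black line.
- mark (a point): Middle of the black line, 17 x 4 mm, on top of the aluminium block (90 mm square, top 60 mm above the table, fixed in a vice whose jaws are lower). It is 35.5 mm from the ring's axis; its x axis runs outwards from the ring's axis along the line: the way the outlet must finally point.
There are look-alikes about, which are no part of the job. Leave any green or yellow look-alike of the part that bears elbow_center alone.

How it is judged:
On the way:
1. the elbow is fully seated in the port with its key in the slot, before the ring has been turned (ring angle below 0.7) (horizontal distance between elbow_center and socket below 0.005 m and z of elbow_center in the frame of socket between 0.02 and 0.0275 m and angle between elbow_center's own z axis and vertical below 0.12 rad and angle between the x axis of elbow_center and the x axis of socket, either way round below 0.25 rad and value of joint ring below 0.7 rad), for 0.1 s.
At the end, for the whole second after the job is handed in: The elbow is seated in the port (axis within 5 mm, elbow_center 20 to 27.5 mm above the socket point, upright within 0.12 rad, key in the slot), its outlet points along the black line within 0.2 rad, the ring has been screwed in to between 1.0 and 1.6 rad, and the ring is at rest (horizontal distance between elbow_center and socket below 0.005 m and z of elbow_center in the frame of socket between 0.02 and 0.0275 m and angle between elbow_center's own z axis and vertical below 0.12 rad and angle between the x axis of elbow_center and the x axis of socket, either way round below 0.25 rad and angle between the x axis of elbow_center and the x axis of mark, either way round below 0.2 rad and value of joint ring between 1 and 1.6 rad and velocity of joint ring below 0.1 rad/s); the robot touches nothing.
It fails at once if the fitting is screwed well past the line (ring angle above 1.7) (value of joint ring above 1.7 rad).
It fails at once if the straight fitting is moved more than 30 mm (distance of straight_center from where it was at the start of the episode above 0.03 m).
It also fails if it takes over 48 s, if anything falls off the work surface, if the arm or the gripper's body presses on something with over 40 N, if the wrist force passes 120 N, or if a joint passes its speed limit or range.

## Working session

There is one attempt and no reset: what is moved stays moved. The work goes in short steps, Python scripts to look and compute and a tool call to move; the robot and the scene stay as the last step left them, time stands still between calls to the robot, and variables do not carry over. Pictures are saved under pics/ and viewed, at most 10 in all, crops included, and the job is handed in when it is done.

Besides the shell and the picture viewer there is one more tool, called after "Emit:" by a JSON object that holds its "api" and its "payload". step_arm: Moves the arm, as the interface text tells. Its arguments: {"type":"object","properties":{"commands":{"type":"array"}},"required":["commands"]}

```bash
mkdir -p pics
cat > h.py <<'E'
import numpy as np, cv2
from bench import robot, eyes, models
def snap(n,f=None):
    p=eyes.snapshot(n)
    if f: cv2.imwrite('pics/'+f,p['color'][:,:,::-1])
    return p
def ray(p,xy):
    K=np.array(p['camera_matrix']); R=np.array(p['rotation'])
    d=np.linalg.inv(K)@np.array([xy[0],xy[1],1.]); d=R@np.array([d[0],-d[1],-d[2]])
    return np.array(p['eye']),d
def onz(p,xy,z):
    e,d=ray(p,xy); return e+d*(z-e[2])/d[2]
def proj(p,X):
    K=np.array(p['camera_matrix']); c=np.array(p['rotation']).T@(np.array(X)-np.array(p['eye']))
    u=K@np.array([c[0],-c[1],-c[2]]); return u[:2]/u[2]
def tri(a,xa,b,xb):
    A=np.zeros((3,3));v=np.zeros(3)
    for p,x in((a,xa),(b,xb)):
        e,d=ray(p,x);d=d/np.linalg.norm(d);M=np.eye(3)-np.outer(d,d);A+=M;v+=M@e
    return np.linalg.solve(A,v)
E
python3 - <<'E'
from h import *
s=snap('scene','s0.png');t=snap('top','t0.png')
print({k:(np.round(v,3).tolist() if k!='color' else 0) for k,v in t.items()})
print(s['eye'])
for q in['elbow_center','elbow_outlet','elbow_spigot','straight_center','rack','socket','mark']:
  for n,p in(('s',s),('t',t)):
    print(q,n,[(np.round(r['xy']).tolist(),round(r['confidence'],2)) for r in models.tip_of(p,q)][:4])
E
cd pics; python3 -c "
import cv2
for n in 's0','t0': cv2.imwrite(n+'b.png',cv2.resize(cv2.imread(n+'.png'),(800,600),interpolation=cv2.INTER_CUBIC))"
```

```text
{'color': 0, 'camera_matrix': [[365.466, 0.0, 253.907], [0.0, 365.466, 192.814], [0.0, 0.0, 1.0]], 'eye': [0.458, 0.006, 0.985], 'rotation': [0.117, -0.027, -1.599], 'shot': 2}
[0.97130238 0.62968245 0.68741235]
elbow_center s [([289.0, 164.0], 0.9), ([222.0, 164.0], 0.83), ([162.0, 170.0], 0.75), ([238.0, 189.0], 0.61)]
elbow_center t [([300.0, 256.0], 0.84), ([358.0, 150.0], 0.6), ([314.0, 189.0], 0.52)]
elbow_outlet s [([185.0, 172.0], 0.71), ([206.0, 174.0], 0.7), ([280.0, 178.0], 0.66)]
elbow_outlet t [([314.0, 169.0], 0.81), ([287.0, 240.0], 0.73), ([341.0, 166.0], 0.62)]
elbow_spigot s [([272.0, 156.0], 0.72), ([226.0, 179.0], 0.71), ([153.0, 172.0], 0.7), ([312.0, 254.0], 0.62)]
elbow_spigot t [([348.0, 138.0], 0.94), ([312.0, 248.0], 0.82), ([313.0, 189.0], 0.7), ([316.0, 189.0], 0.47)]
straight_center s [([244.0, 180.0], 0.77), ([238.0, 186.0], 0.75), ([219.0, 162.0], 0.22)]
straight_center t [([282.0, 196.0], 0.75)]
rack s [([234.0, 189.0], 0.76)]
rack t [([298.0, 199.0], 0.97)]
socket s [([323.0, 246.0], 0.8)]
socket t [([176.0, 208.0], 0.83)]
mark s [([313.0, 256.0], 0.56)]
mark t []
```

View pics/t0b.png

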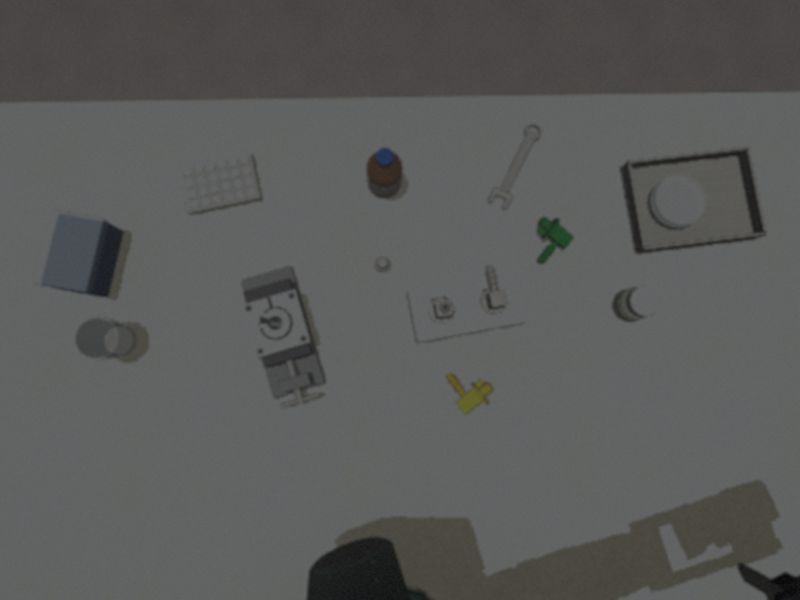

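View pics/s0b.png

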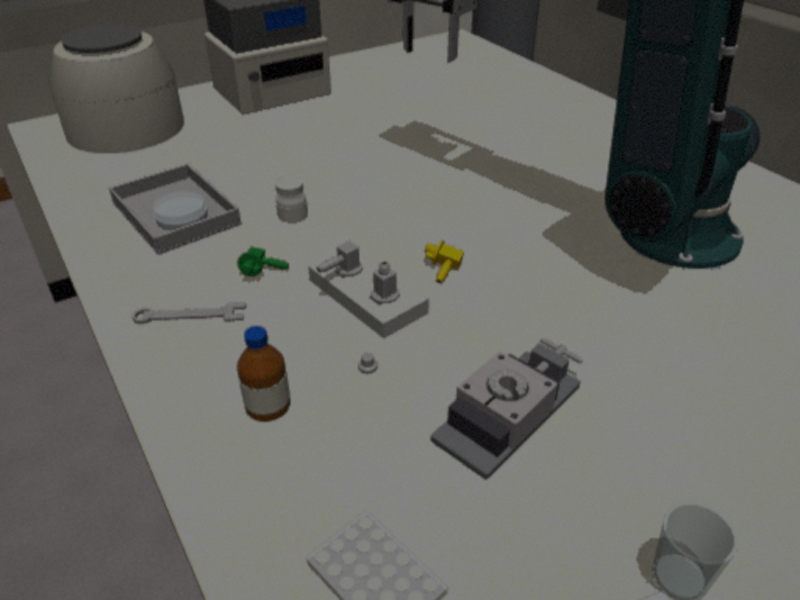

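The top picture shows the steel elbow at about (314,189) with its outlet up to (314,169), and the straight fitting at (283,197). The ring is at (176,208) with the line towards (173,192). The green and yellow look-alikes are lying flat at (355,150) and (300,255).

```bash
python3 - <<'E'
s=open('h.py').read().replace("R=np.array(p['rotation'])","R=rot(p)").replace("np.array(p['rotation']).T","rot(p).T")
s=s.replace("def ray","from scipy.spatial.transform import Rotation as Ro\ndef rot(p):\n    r=np.array(p['rotation']); return r if r.ndim==2 else Ro.from_euler('xyz',r).as_matrix()\ndef ray",1)
open('h.py','w').write(s)
E
python3 - <<'E'
from h import *
s=snap('scene');t=snap('top')
def c(p,x,y,w=50):
    a=p['color'][y-w//2:y+w//2,x-w//2:x+w//2,::-1]
    a=cv2.resize(a,(380,290) if 0 else (290,290),interpolation=cv2.INTER_CUBIC)
    return cv2.normalize(a,None,0,255,cv2.NORM_MINMAX)
im=np.vstack([np.hstack([c(t,313,185),c(t,176,205)]),np.hstack([c(s,222,165),c(s,323,246,60)])])
cv2.imwrite('pics/c1.png',im)
r=lambda v:np.round(v,4)
def best(p,q,near):
    L=[m['xy'] for m in models.tip_of(p,q)]; L=[np.array(x) for x in L if np.hypot(*(np.array(x)-near))<12]
    return min(L,key=lambda x:np.hypot(*(x-near))) if L else None
N={'elbow_center':((222,164),(314,189)),'elbow_outlet':((206,174),(314,169)),'socket':((323,246),(176,208)),'mark':((313,256),(173,193)),'straight_center':((244,180),(283,196)),'rack':((234,189),(298,199))}
Z={'socket':.066,'mark':.06,'elbow_center':.054,'elbow_outlet':.056,'straight_center':.054,'rack':0}
for q,(a,b) in N.items():
    xa,xb=best(s,q,a),best(t,q,b)
    print(q,xa,xb, None if xa is None else r(onz(s,xa,Z[q])), None if xb is None else r(onz(t,xb,Z[q])), r(tri(s,xa,t,xb)) if xa is not None and xb is not None else '')
o=robot.get_obs();print(o['time'],o['tool_pos'],o['ee_rot'],o['width'])
E
```

```text
elbow_center [223.7 162.7] [315.  191.2] [ 0.5621 -0.1882  0.054 ] [ 0.567 -0.18   0.054] [ 0.5664 -0.1788  0.061 ]
elbow_outlet [203.9 174.4] [314.9 168. ] [ 0.6267 -0.1678  0.056 ] [ 0.6273 -0.1822  0.056 ] [ 0.6252 -0.1813  0.0482]
socket [323.8 246.7] [174.7 207.7] [0.5419 0.1798 0.066 ] [0.5328 0.1777 0.066 ] [0.5354 0.177  0.0599]
mark [313.8 256.3] [175.6 193.8] [0.5698 0.1853 0.06  ] [0.5686 0.1764 0.06  ] [0.5675 0.1792 0.0535]
straight_center [247.8 180.1] [284.  200.3] [ 0.5484 -0.0951  0.054 ] [ 0.5455 -0.0989  0.054 ] [ 0.5459 -0.0994  0.0502]
rack [238.8 191.6] [296.  197.3] [ 0.5554 -0.1283  0.    ] [ 0.5579 -0.138   0.    ] [ 0.5552 -0.1364 -0.0046]
1.5 [ 0.20031403 -0.51223739  0.40472275] [3.14146701e+00 1.57124546e-05 3.72738839e-01] 0.09378244908252724
```

View pics/c1.png

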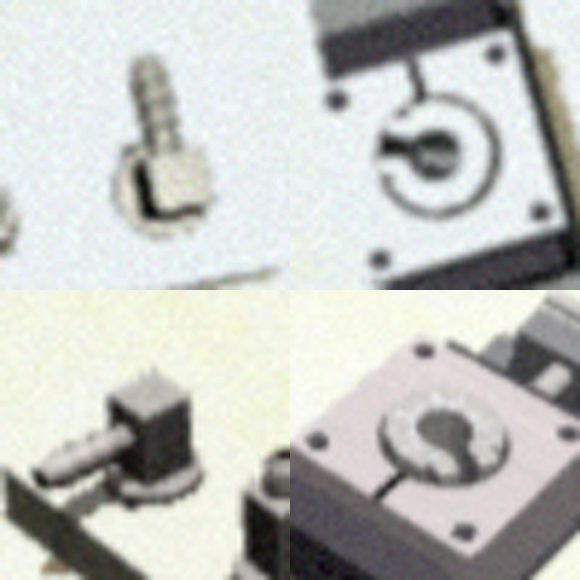

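The crops show the slot pointing left, about +y, and the line pointing up, about +x and slightly left. I'll rectify these to metric maps for accurate poses.

```bash
cat >> h.py <<'E'
def rect(p,cx,cy,z,half=.055,n=290):
    # map: column right = -y, row down = -x
    P=np.array([[cx+half,cy+half,z],[cx+half,cy-half,z],[cx-half,cy-half,z],[cx-half,cy+half,z]])
    src=np.float32([[0,0],[n,0],[n,n],[0,n]]); dst=np.float32([proj(p,X) for X in P])
    return cv2.warpPerspective(p['color'],cv2.getPerspectiveTransform(src,dst),(n,n),flags=cv2.INTER_CUBIC|cv2.WARP_INVERSE_MAP)[:,:,::-1]
E
python3 - <<'E'
from h import *
s=snap('scene');t=snap('top')
im=[]
for p in(t,s):
    a=[]
    for c in((.590,-.181,.073),(.536,.178,.060)):
        w=cv2.normalize(rect(p,*c),None,0,255,cv2.NORM_MINMAX)
        for k in range(0,290,29): cv2.line(w,(k,0),(k,4),(0,0,255),1);cv2.line(w,(0,k),(4,k),(0,0,255),1)
        cv2.drawMarker(w,(145,145),(0,0,255),cv2.MARKER_CROSS,8,1)
        a.append(w)
    im.append(np.hstack(a))
cv2.imwrite('pics/c2.png',np.vstack(im))
# holes
from scipy import ndimage
for p in(t,s):
    g=cv2.cvtColor(rect(p,.536,.178,.060,.055,440),cv2.COLOR_BGR2GRAY)
    g=cv2.GaussianBlur(g,(0,0),2)
    th=cv2.adaptiveThreshold(g,255,cv2.ADAPTIVE_THRESH_MEAN_C,cv2.THRESH_BINARY_INV,91,12)
    n,l,st,ce=cv2.connectedComponentsWithStats(th)
    for i in range(1,n):
        if 200<st[i,4]<1500: print(st[i].tolist(),np.round([.536+.055-ce[i][1]*.25e-3,.178+.055-ce[i][0]*.25e-3],4))
    print()
E
```

```text
[216, 0, 85, 22, 847] [0.5888 0.1694]
[315, 31, 30, 28, 640] [0.5799 0.1505]
[184, 54, 32, 74, 1348] [0.5668 0.1839]
[37, 101, 38, 35, 1027] [0.5615 0.2192]
[390, 305, 31, 29, 676] [0.5112 0.1317]
[112, 379, 34, 31, 830] [0.4924 0.2008]

[315, 26, 42, 38, 1296] [0.5798 0.1489]
[40, 103, 37, 38, 1022] [0.5606 0.2184]
[391, 300, 41, 42, 1290] [0.5109 0.1302]
[0, 365, 30, 75, 934] [0.4887 0.23  ]
[117, 378, 34, 36, 944] [0.4921 0.1997]
```

View pics/c2.png

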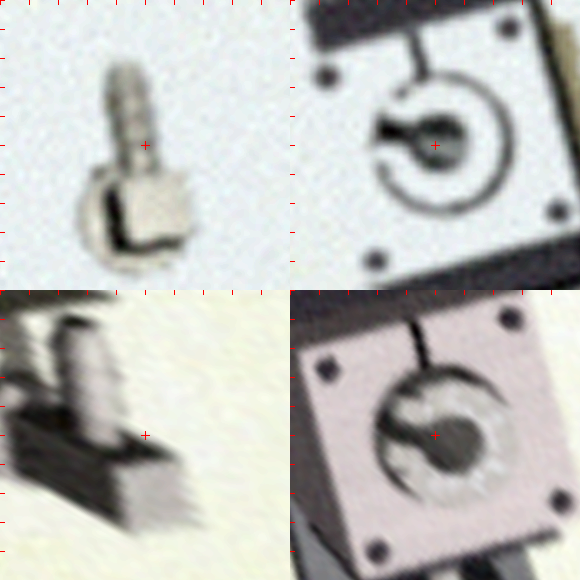

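```bash
cat >> h.py <<'E'
from scipy.optimize import minimize
def sil(p,x,y,yaw,z,S=4):
    c,s=np.cos(yaw),np.sin(yaw); a=np.linspace(0,2*np.pi,33)
    body=[(i,j,k) for i in(-.013,.013) for j in(-.013,.013) for k in(-.019,.019)]
    fl=[(.022*np.cos(t),.022*np.sin(t),k) for t in a for k in(-.024,-.019)]
    ou=[(d,.0085*np.cos(t),.002+.0085*np.sin(t)) for t in a for d in(.01,.058)]
    im=np.zeros((384*S,512*S),np.uint8)
    for part in(body,fl,ou):
        q=np.array([proj(p,(x+c*u-s*v,y+s*u+c*v,z+w)) for u,v,w in part])
        cv2.fillConvexPoly(im,cv2.convexHull(np.int32(np.round((q+.5)*S*16))),255,shift=4)
    return cv2.resize(im,(512,384),interpolation=cv2.INTER_AREA)/255.
def fit(views,x0):
    def cost(v):
        L=0
        for p,m in views:
            k=sil(p,v[0]/1e3,v[1]/1e3,v[2]/100,v[3]/1e3 if len(v)>3 else .054); L+=1-np.minimum(k,m).sum()/np.maximum(k,m).sum()
        return L/len(views)
    sim=np.vstack([x0]+[np.array(x0)+d for d in np.eye(len(x0))*[5,5,12,5][:len(x0)]])
    r=minimize(cost,x0,method='Nelder-Mead',options=dict(initial_simplex=sim,maxiter=100,xatol=.1,fatol=1e-4))
    return r.x,r.fun
def mask(p,q,near):
    L=[m for m in models.masks_of(p,q) if np.hypot(*(np.array(m['xy'])-near))<15]
    return L[0]['mask'].astype(float) if L else None
E
python3 - <<'E'
from h import *
s=snap('scene');t=snap('top')
ms=mask(s,'elbow_center',(222,164));mt=mask(t,'elbow_center',(314,189))
V=[(p,m) for p,m in((t,mt),(s,ms)) if m is not None]
for v in V: print(v[1].sum(),fit([v],[566,-181,10]))
if len(V)>1: print(fit(V,[566,-181,10]))
r=mask(t,'rack',(298,199))
if r is not None:
    print('rack',cv2.minAreaRect(np.float32(np.argwhere(r>.5)[:,::-1])))
# slot angle profile
for n,p in(('t',t),('s',s)):
  for c in((.536,.175),):
    g=cv2.cvtColor(rect(p,*c,.066,.03,480),cv2.COLOR_BGR2GRAY).astype(float)
    for rr in(14,16,18,20,22):
        a=np.arange(.6,2.1,.01); # yaw
        X=rr*8*np.cos(a);Y=rr*8*np.sin(a)
        w=cv2.remap(g.astype(np.float32),np.float32(240-Y)[None],np.float32(240-X)[None],cv2.INTER_LINEAR)[0]
        d=np.clip((w.max()+w.min())/2-w,0,None); print(n,rr,round((a*d).sum()/d.sum(),3),a[d>0][[0,-1]])
E
```

```text
268.0 (array([ 568.27630041, -182.81824603,   14.32277319]), np.float64(0.2173076482580113))
376.0 (array([ 566.52836398, -187.07966735,   17.30446287]), np.float64(0.1352768095604544))
(array([ 567.83025258, -185.02825506,   16.73974984]), np.float64(0.18659998474478495))
rack ((297.93011474609375, 195.4365234375), (35.352230072021484, 72.81954956054688), 79.11447143554688)
t 14 1.308 [1.  1.6]
t 16 1.32 [1.05 1.58]
t 18 1.325 [1.09 1.56]
t 20 1.326 [1.11 1.53]
t 22 1.324 [1.13 1.53]
s 14 1.339 [0.99 1.63]
s 16 1.34 [1.07 1.58]
s 18 1.335 [1.11 1.55]
s 20 1.331 [1.12 1.53]
s 22 1.326 [1.13 1.5 ]
```

The elbow is at about (0.5675, -0.1845) with yaw 0.16, and the port is at (0.536, 0.175). The slot's yaw is 1.33 and the line's is 0.265, so the ring starts at about 0.28.

Emit:
{"api": "step_arm", "payload": {"commands": [[[46,-17.1,5,0,0,0,60],[46,-17.1,5,0,0,0,60],[46,-17.1,5,0,0,0,60],[46,-17.1,10,0,0,0,60],[46,-17.1,10,0,0,0,60],[46,-17.1,10,0,0,0,60],[46,-17.1,10,0,0,0,60],[46,-17.1,10,0,0,0,60],[46,-17.1,10,0,0,0,60],[46,-17.1,10,0,0,0,60],[0,0,0,0,0,0.107,60],[0,0,0,0,0,0.106,60],[0,0,0,0,0,0,60],[0,0,0,0,0,0,60]]]}}

```text
time: 3.6
tool_pos: [0.5664, -0.1855, 0.3197]
ee_rot: [3.141, -0.0, 0.161]
wrist_force: [-0.3, -0.1, 0.5]
width: 0.0598
finger_force: 0.0
```

Emit:
{"api": "step_arm", "payload": {"commands": [[[1,0,15,0,0,0,60],[0,0,17,0,0,0,60],[0,0,17,0,0,0,60],[0,0,17,0,0,0,60],[0,0,11,0,0,0,60],[0,0,4,0,0,0,60],[0,0,0,0,0,0,60],[0,0,0,0,0,0,20],[0,0,0,0,0,0,20],[0,0,0,0,0,0,20],[0,0,0,0,0,0,20],[0,0,0,0,0,0,20]]]}}

```text
time: 5.1
tool_pos: [0.5675, -0.1854, 0.2389]
ee_rot: [3.141, -0.0, 0.16]
wrist_force: [-0.4, -0.7, 0.9]
width: 0.0257
finger_force: 30.0
```

Run:
```python
from h import *
s=snap('scene')
a=s['color'][120:220,160:294,::-1]
cv2.imwrite('pics/g1.png',cv2.normalize(cv2.resize(a,(670,500),interpolation=cv2.INTER_CUBIC),None,0,255,cv2.NORM_MINMAX))
print(robot.get_obs())
```

```text
{'time': 5.15, 'joint_positions': array([-4.10595276e-01,  2.76987494e-01,  1.48559482e+00, -1.75405559e-04,
        1.37854594e+00,  1.00044014e+00]), 'qvel': array([-0.00012915, -0.0001512 , -0.00068957,  0.00033585,  0.00189396,
        0.0003464 ]), 'joint_torque': array([ 1.97189748e-01, -3.92673075e+01, -2.76702958e+01,  1.39925075e-01,
       -7.79772224e-02, -9.37499608e-04]), 'tool_pos': array([ 0.56748116, -0.18534432,  0.23892896]), 'ee_rot': array([ 3.14119698e+00, -2.97917673e-04,  1.59794442e-01]), 'wrist_force': array([-0.35456261,  0.03184522,  0.94816558]), 'wrist_torque': array([-0.03965651,  0.01887603,  0.03917303]), 'finger_force': 30.00018060207367, 'width': 0.026116445343297354}
```

View pics/g1.png

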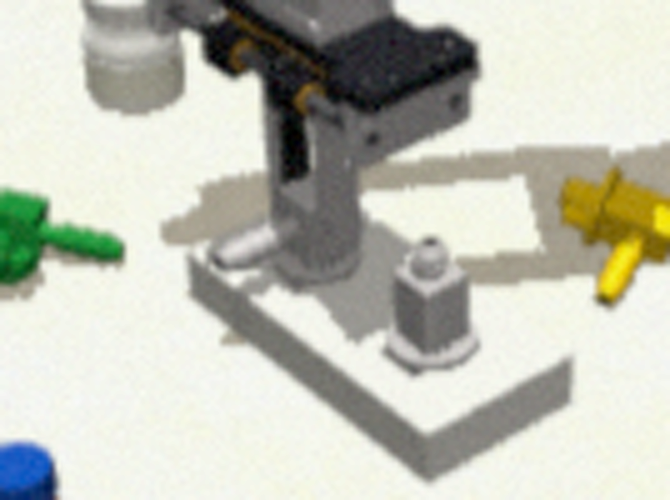

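The elbow is held between the fingers with the opening at 26 mm, and the straight fitting is untouched. Next I lift it, carry it over and turn.

Emit:
{"api": "step_arm", "payload": {"commands": [[[0,0,-10,0,0,0,20],[0,0,-25,0,0,0,20],[0,0,-25,0,0,0,20],[0,0,-25,0,0,0,20],[0,0,-25,0,0,0,20],[3.3,-45.1,0,0,0,0,20],[3.3,-45.1,0,0,0,0,20],[3.3,-45.1,0,0,0,0,20],[3.3,-45.1,0,0,0,0,20],[3.3,-45.1,0,0,0,0,20],[3.3,-45.1,0,0,0,0,20],[3.3,-45.1,0,0,0,0,20],[3.3,-45.1,0,0,0,0,20],[0,0,0,0,0,-0.167,20],[0,0,0,0,0,-0.167,20],[0,0,0,0,0,-0.167,20],[0,0,0,0,0,-0.167,20],[0,0,0,0,0,-0.167,20],[0,0,0,0,0,-0.167,20],[0,0,0,0,0,-0.167,20]]]}}

```text
time: 7.65
tool_pos: [0.5359, 0.1751, 0.3487]
ee_rot: [-3.141, 0.0, 1.334]
wrist_force: [0.2, 0.5, -2.3]
width: 0.0256
finger_force: 30.0
```

Emit:
{"api": "step_arm", "payload": {"commands": [[[0,0,0,0,0,0,20],[0,0,0,0,0,0,20],[0,0,0,0,0,0,20]]]}}

```text
time: 8.02
tool_pos: [0.5361, 0.1751, 0.3487]
ee_rot: [-3.142, 0.0, 1.327]
wrist_force: [0.5, 0.4, -2.1]
width: 0.0257
finger_force: 30.0
```

Run:
```python
from h import *
s=snap('scene','m1.png');t=snap('top')
o=robot.get_obs();print(o['time'],o['tool_pos'],o['ee_rot'],o['width'],o['wrist_force'],o['wrist_torque'])
X=o['tool_pos']-[0,0,.184]
a=s['color'][170:290,240:400,::-1].copy()
a=cv2.normalize(cv2.resize(a,(800,600),interpolation=cv2.INTER_CUBIC),None,0,255,cv2.NORM_MINMAX)
def P(x,c): u=(proj(s,x)-[240,170]+.5)*5; cv2.drawMarker(a,tuple(int(v) for v in u),c,cv2.MARKER_CROSS,14,1)
y=o['ee_rot'][2]; d=np.array([np.cos(y),np.sin(y),0])
P(X+.058*d+[0,0,.002],(0,0,255));P(X-[0,0,.044],(255,0,0))
for k in np.linspace(0,6.28,24): P(X+np.array([.022*np.cos(k),.022*np.sin(k),-.024]),(0,255,0))
for q in('elbow_center','elbow_outlet','elbow_spigot'):
    print(q,[(np.round(m['xy'],1),round(m['confidence'],2)) for m in models.tip_of(s,q)],'exp',proj(s,{'elbow_center':X,'elbow_outlet':X+.058*d+[0,0,.002],'elbow_spigot':X-[0,0,.044]}[q]))
cv2.imwrite('pics/m1b.png',a)
```

```text
8.125 [0.53607714 0.17513677 0.34864727] [3.14158392e+00 8.25064778e-05 1.32807353e+00] 0.025607697841829 [-0.85877842 -0.19844991 -2.03902192] [-0.07505225 -0.05365261 -0.03719366]
elbow_center [(array([164.1, 170.3]), 0.85), (array([286.2, 162.7]), 0.76), (array([327.8, 205.3]), 0.74)] exp [329.60679142 205.37296317]
elbow_outlet [(array([346.1, 228.5]), 0.85), (array([185.7, 170.3]), 0.73), (array([280.3, 179.7]), 0.46)] exp [344.3264225  225.36294392]
elbow_spigot [(array([327.3, 224.3]), 0.89), (array([152.8, 171.2]), 0.72), (array([270.5, 158.6]), 0.48)] exp [327.31523635 223.34933886]
```

View pics/m1b.png

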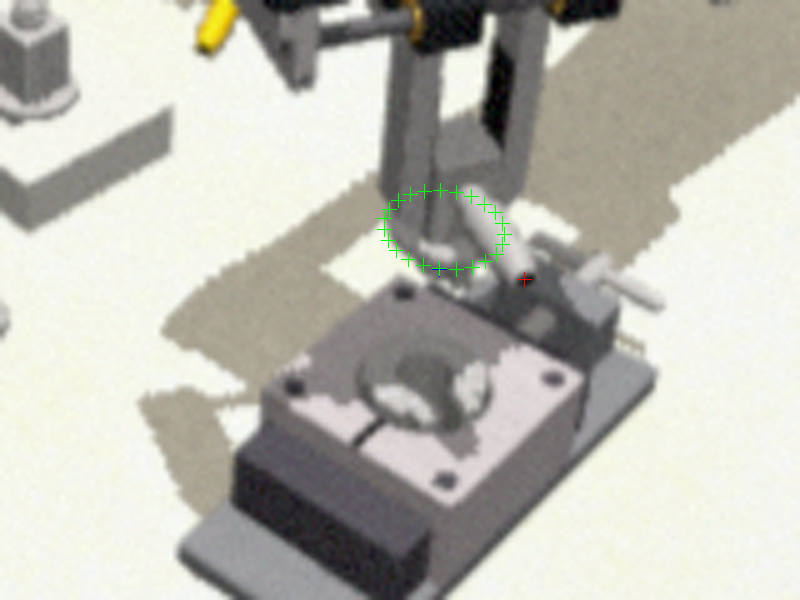

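The flange outline and outlet tip match the prediction to about 1 mm; the outlet tip shows at (528,280) in the crop. I'll descend.

Emit:
{"api": "step_arm", "payload": {"commands": [[[0,0,14,0,0,0,20],[0,0,16,0,0,0,20],[0,0,14,0,0,0,20],[0,0,6,0,0,0,20],[0,0,3,0,0,0,20],[0,0,3,0,0,0,20],[0,0,0,0,0,0,20]]]}}

```text
time: 9.15
tool_pos: [0.5362, 0.1751, 0.2929]
ee_rot: [3.141, -0.0, 1.329]
wrist_force: [-1.3, 0.5, -1.9]
width: 0.0257
finger_force: 30.0
```

Emit:
{"api": "step_arm", "payload": {"commands": [[[0,0,2,0,0,0,20],[0,0,1,0,0,0,20],[0,0,0,0,0,0,20]]]}}

```text
time: 9.52
tool_pos: [0.5361, 0.1751, 0.2896]
ee_rot: [-3.142, 0.0, 1.329]
wrist_force: [-0.3, -0.4, -1.7]
width: 0.0261
finger_force: 30.0
```

Emit:
{"api": "step_arm", "payload": {"commands": [[[0,0,1,0,0,0,20],[0,0,1,0,0,0,20],[0,0,1,0,0,0,20],[0,0,0,0,0,0,20]]]}}

```text
time: 10.02
tool_pos: [0.5361, 0.1751, 0.2865]
ee_rot: [-3.141, 0.0, 1.329]
wrist_force: [-0.0, -0.0, -2.2]
width: 0.0256
finger_force: 30.0
```

Emit:
{"api": "step_arm", "payload": {"commands": [[[0,0,1.5,0,0,0,20],[0,0,1.5,0,0,0,20],[0,0,1.5,0,0,0,20],[0,0,1.5,0,0,0,20],[0,0,1.5,0,0,0,20],[0,0,1.5,0,0,0,20],[0,0,0,0,0,0,20]]]}}

```text
time: 10.9
tool_pos: [0.5361, 0.1751, 0.2775]
ee_rot: [-3.141, 0.0, 1.329]
wrist_force: [-0.7, 0.0, -1.6]
width: 0.0258
finger_force: 30.0
```

Emit:
{"api": "step_arm", "payload": {"commands": [[[0,0,1.2,0,0,0,20],[0,0,1,0,0,0,20],[0,0,1,0,0,0,20],[0,0,0,0,0,0,20]]]}}

```text
time: 11.4
tool_pos: [0.5361, 0.1751, 0.2745]
ee_rot: [3.142, 0.0, 1.329]
wrist_force: [0.3, 0.4, -1.3]
width: 0.0258
finger_force: 30.0
```

Emit:
{"api": "step_arm", "payload": {"commands": [[[0,0,0.5,0,0,0,20],[0,0,0.5,0,0,0,20],[0,0,0,0,0,0,20]]]}}

```text
time: 11.78
tool_pos: [0.5361, 0.1751, 0.2743]
ee_rot: [3.141, -0.0, 1.329]
wrist_force: [-2.2, -0.4, 4.2]
width: 0.0258
finger_force: 30.0
```

It contacts at z = 0.2743, where I expected it to be fully seated. Now I screw it clockwise in measured steps, sinking 2 mm per rad.

Emit:
{"api": "step_arm", "payload": {"commands": [[[0,0,0.14,0,0,0.07,20],[0,0,0.14,0,0,0.07,20],[0,0,0.14,0,0,0.07,20],[0,0,0.14,0,0,0.07,20],[0,0,0.14,0,0,0.07,20],[0,0,0.14,0,0,0.07,20],[0,0,0.14,0,0,0.07,20],[0,0,0.14,0,0,0.07,20],[0,0,0,0,0,0,20]]]}}

```text
time: 12.9
tool_pos: [0.5363, 0.1755, 0.2734]
ee_rot: [3.141, -0.002, 0.77]
wrist_force: [-0.9, 0.5, 4.9]
width: 0.0258
finger_force: 30.0
```

Run:
```python
from h import *
t=snap('top');s=snap('scene')
o=robot.get_obs();print(o['wrist_force'],o['wrist_torque'],o['ee_rot'])
for p in(t,s): print([np.round(onz(p,m['xy'],.091)-[.536,.175,0],4)for m in models.tip_of(p,'elbow_outlet')])
w=[cv2.normalize(rect(p,.536,.175,.09,.08,400),None,0,255,cv2.NORM_MINMAX) for p in(t,s)]
cv2.imwrite('pics/r1.png',np.hstack(w))
```

```text
[-1.47260978  1.72844361  5.61211982] [ 0.21069643  0.30904216 -0.04510128] [ 3.14129935e+00 -2.15674286e-03  7.69995931e-01]
[array([-0.0938, -0.2723,  0.091 ]), array([ 0.0839, -0.4152,  0.091 ]), array([0.003 , 0.0031, 0.091 ])]
[array([0.0405, 0.0471, 0.091 ]), array([ 0.1417, -0.3341,  0.091 ]), array([-0.0347, -0.1936,  0.091 ])]
```

View pics/r1.png

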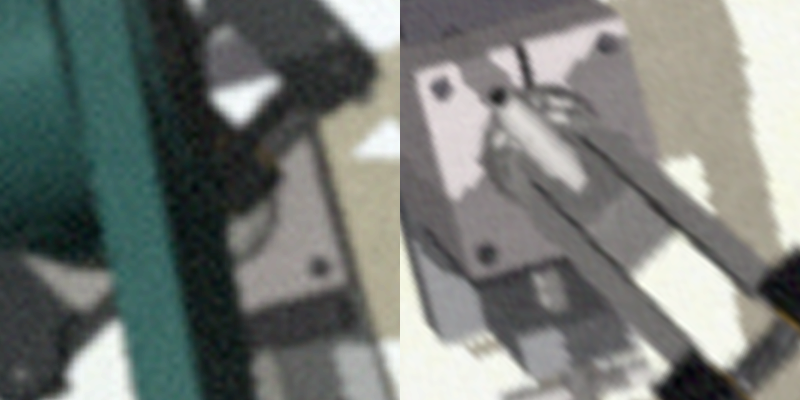

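In the scene crop the outlet tip at (499,97) gives a yaw of about 0.77, so it follows the gripper. I continue.

Emit:
{"api": "step_arm", "payload": {"commands": [[[0,0,0.12,0,0,0.07,20],[0,0,0.12,0,0,0.07,20],[0,0,0.12,0,0,0.07,20],[0,0,0.12,0,0,0.07,20],[0,0,0.12,0,0,0.07,20],[0,0,0.12,0,0,0.07,20],[0,0,0.12,0,0,0.06,20],[0,0,0,0,0,0,20]]]}}

```text
time: 14.1
tool_pos: [0.5365, 0.1756, 0.2724]
ee_rot: [-3.141, -0.003, 0.29]
wrist_force: [-0.6, 2.2, 5.7]
width: 0.026
finger_force: 30.0
```

Run:
```python
from h import *
s=snap('scene')
o=robot.get_obs();print(o['wrist_force'],o['wrist_torque'],o['ee_rot'],o['tool_pos'])
for q,z in(('elbow_outlet',.089),('socket',.064)): print([np.round(onz(s,m['xy'],z)-[.536,.175,0],4)for m in models.tip_of(s,q)])
w=[cv2.normalize(rect(s,.536,.175,z,.06,400),None,0,255,cv2.NORM_MINMAX) for z in(.089,.064)]
cv2.imwrite('pics/r2.png',np.hstack(w))
```

```text
[-0.08900691  2.62379514  5.72062295] [ 0.44354053  0.05076107 -0.02538222] [-3.14077618e+00 -2.99841647e-03  2.90665032e-01] [0.53650772 0.17559196 0.27243943]
[array([ 0.142 , -0.3356,  0.089 ]), array([-0.0311, -0.1941,  0.089 ]), array([0.055 , 0.0201, 0.089 ])]
[array([ 0.001 , -0.0008,  0.064 ]), array([ 0.0298, -0.2555,  0.064 ])]
```

View pics/r2.png

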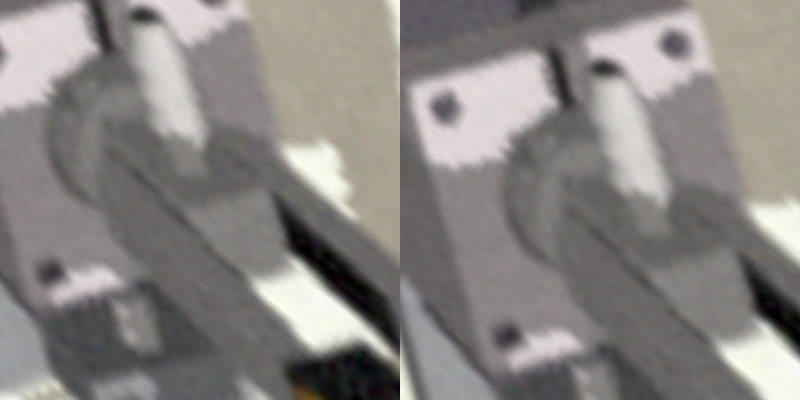

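The outlet now points at about 0.28 to 0.35, nearly parallel to the line. A last small turn, then release and raise.

Emit:
{"api": "step_arm", "payload": {"commands": [[[0,0,0.05,0,0,0.03,20],[0,0,0.05,0,0,0.02,20],[0,0,0,0,0,0,20],[0,0,0,0,0,0,30],[0,0,0,0,0,0,50],[0,0,0,0,0,0,50],[0,0,0,0,0,0,50],[0,0,-10,0,0,0,50],[0,0,-25,0,0,0,50],[0,0,-40,0,0,0,50],[0,0,-40,0,0,0,50],[-40,0,-20,0,0,0,50],[-50,0,0,0,0,0,50],[-50,0,0,0,0,0,50],[-50,0,0,0,0,0,50],[0,0,0,0,0,0,50]]]}}

```text
time: 16.25
tool_pos: [0.349, 0.1298, 0.4077]
ee_rot: [3.141, -0.003, 0.239]
wrist_force: [0.0, -0.5, -0.8]
width: 0.05
finger_force: 0.0
```

Run:
```python
from h import *
s=snap('scene');t=snap('top')
o=robot.get_obs();print(o['time'],o['tool_pos'],o['width'])
V=[]
for n,p in(('s',s),('t',t)):
    c=proj(p,(.54,.176,.088)); m=mask(p,'elbow_center',c)
    print(n,c,[np.round(onz(p,k['xy'],.089)-[.536,.175,0],4) for k in models.tip_of(p,'elbow_outlet')])
    if m is not None: V.append((p,m)); print(fit([(p,m)],[536,175,26,88]))
w=[cv2.normalize(rect(p,.545,.175,.088,.06,400),None,0,255,cv2.NORM_MINMAX) for p in(t,s)]
cv2.imwrite('pics/r3.png',np.hstack(w))
```

```text
16.35 [0.35143355 0.13018738 0.40745913] 0.05012903702661313
s [324.38061419 236.98104666] [array([0.0602, 0.0201, 0.089 ]), array([-0.0274, -0.1903,  0.089 ])]
(array([535.42733336, 173.95530059,  27.89791249,  87.18656106]), np.float64(0.10998257642882203))
t [173.69261251 204.0724043 ] [array([0.0567, 0.0107, 0.089 ]), array([-0.0893, -0.2742,  0.089 ]), array([ 0.0169, -0.2674,  0.089 ]), array([ 0.0854, -0.4216,  0.089 ])]
(array([537.14519595, 177.33678534,  24.67817616,  88.62939988]), np.float64(0.09484979411347072))
```

View pics/r3.png

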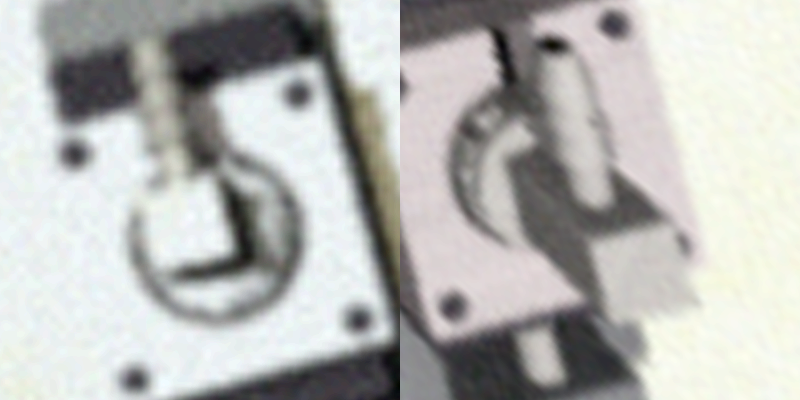

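Both views show the elbow seated with its outlet over the line, at yaw 0.25–0.28 against the line's 0.265. The centre is at z = 0.088, as expected, and the gripper is clear. I'm handing in.

```bash
python3 -c "
from bench import robot
print(robot.close_job())"
```

```text
the job is handed in; nothing more can be done
None
```

I seated the elbow in the port, screwed it in until its outlet lined up with the black line (within about 0.03 rad by the cameras), let go and handed the job in at about 16 s; the straight fitting was left in the rack, and no verdict came back.

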